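# Set a board up on packing for sanding

## Robot

A 7-joint arm with a two-finger parallel gripper is mounted at the origin on a cart in front of the work surface, level with it; the furniture and walls round the work are solid. World frame = base frame: x ahead of the robot, y to its left, z up, the work surface at z = 0. Lengths are in mm, angles in rad, forces in N, time in s.
With the tool pointing down it reaches from about 425 to 875 mm from the base axis. Payload 8.4 kg.
Tool frame: the origin (TCP) lies midway between the tips of the shut fingers; the grasp point (between the pads) lies 19 mm behind it (tcp_to_grasp is the distance from the TCP to the grasp point, in mm); y points along the fingers, z is the direction in which the jaws open and shut, and the axes are right-handed (so a half turn about y gives the same grasp; the last joint's range is limited). The gripper opens to 85 mm and grips with 20 to 120 N. Pads are 22 mm wide; open, the fingers measure 114 mm over their backs; the gripper's body (76 mm by 85 mm) begins 54 mm behind the grasp point. The pads swing forward as they close: fully open they stand 13 mm farther back than shut.
Start: joints at [1.006, 0.333, 0.04, 1.465, -0.013, 1.343, -0.059], TCP at [291.913, -580.731, 202.308] pointing down, gripper open.
Joint ranges: [-2.58, 2.58], [-0.38, 2.09], [-1.3, 1.39], [0.25, 2.4], [-1.5, 4.64], [0.08, 2.09], [-2.65, 2.65]. Speed limits (rad/s): [2.22, 2.22, 2.79, 2.79, 3.14, 3.14, 3.14].

## Interface

Orientations are given as [roll, pitch, yaw] about the fixed x, y, z axes, in that order (R = Rz(yaw) Ry(pitch) Rx(roll)).
In Python, from cell import goto, move_l, move_joints, open_gripper, gripper_close, pause, solve_ik, read_state, get_image, PlanningError, close_job, tcp_to_grasp gives the robot as it stands. Calls block until the motion is done:
- goto(position, orientation): joint-space move of the TCP to a pose.
- move_l(position, attitude=None, vel=150, threshold=None): straight line of the TCP; attitude=None keeps the orientation; vel is the mean speed in mm/s. With threshold (N) it stops when the force on the tool has changed by that much, and returns True; else False.
- move_joints(angles): joint-space move.
- open_gripper() and gripper_close(): open the fingers fully, or close them until they stop; the grip force is fixed at half the most.
- pause(seconds).
- solve_ik(position, orientation): joint angles nearest the present ones, or None.
- read_state(): the state.
- get_image(name): name is "scene" or "side" or "wrist"; returns a dict with "image" (420x560x3 uint8, red, green, blue), "fx", "fy", "cx", "cy" (pixels), "origin" and "attitude" of the camera in the world. Camera axes: x right, y down, z forward; pixel columns grow to the right and rows downward; lengths in mm; the calibration is good to about 2 mm. A picture is of the moment at which its call begins. There is no depth.
A pose or a line that the arm cannot do raises PlanningError and nothing moves.
- close_job(): hands the job in, once; it reports no verdict.
The state is a dict: "time": time; "joint_pos": joint angles; "qvel": joint speeds; "joint_efforts": joint torques, N m; "position": TCP position; "orientation": TCP orientation; "ft_force": force on the tool from outside, world axes, zero at the start; "ft_torque": the same for the moment, N m; "width": opening from 0.0 (shut) to 1.0 (fully open).
Only numpy, scipy, OpenCV 4.12 (cv2) and the standard library are available. Lean on these libraries where they do the work, as an engineer would, in place of code of your own. Each camera call takes 0.05 s, during which the arm holds its last target.

## Task

Set the long board up level for sanding. First build its two supports: on the rectangular rubber pad, centred and square with the pad, lay the short wide wood offcut flat and on top of it, running the same way, the long narrow offcut; on the round pad stand the thick layered block, centred. Then lay the board centrally across both supports, its middle line over both pads, and last put the sanding block flat on the middle of the board, lengthways, and leave the other things on the bench where they are.

Things in the scene. Friction and masses are not known exactly. Their poses are not given: they have to be found in the camera images.
- square_pad: black rubber bench pad, rectangular, 100 x 130 mm, 6 mm thick, fixed on the bench; origin at the centre of its underside, y along its long side
- round_pad: black rubber bench pad, round, 120 mm across, 6 mm thick, fixed on the bench; origin at the centre of its underside. Its centre is 0.16 to 0.23 m from that of the rectangular pad; which of the two lies further left changes
- wide_offcut: short wide offcut of brown wood, 60 (x) x 90 (y) x 22 (z) mm, 60 g, lying flat; origin at the centre of its underside; grip it across the 60 mm
- long_offcut: long narrow offcut of pale wood, 45 (x) x 130 (y) x 30 (z) mm, 90 g, lying flat; origin at the centre of its underside; grip it across the 45 mm
- thick_block: thick block glued up from four dark and mid-brown wood layers, 56 (x) x 100 (y) x 52 (z) mm, about 200 g, as high as the two offcuts together; origin at the centre of its underside; it stays on the 56 x 100 face
- sanding_block: cork sanding block wrapped in red-brown abrasive, 64 (x) x 112 (y) x 36 (z) mm (60 mm wide at the grip), 90 g; origin at the centre of its underside; grip it across its width (x)
- board: long flat board of light orange-brown wood with a screw hole near each end, 60 (x) x 280 (y) x 18 (z) mm, about 200 g, lying flat; origin at the centre of its underside; grip it across the 60 mm at its middle
- round_tin: round dark tin of screws, 90 mm across, 29 mm high, a loose bystander to leave alone; origin at the centre of its underside
- try_square: try square with wooden stock and steel blade, 184 x 115 x 17 mm, a loose bystander to leave alone; origin at the centre of its outline, on the underside

How it is judged (in metres and radians):
On the way, in this order (a step that is already met when the one before it is completed fails the run):
1. both supports stand: short wide offcut under long offcut on the rectangular pad, thick block on the round pad (horizontal distance between wide_offcut and square_pad below 0.015 m and height (world z) of wide_offcut between 0.002 and 0.01 m and angle between each of wide_offcut, long_offcut, thick_block's own z axis and vertical below 0.05 rad and angle between the y axis of each of wide_offcut, long_offcut and the y axis of square_pad, either way round below 0.25 rad and horizontal distance between long_offcut and square_pad below 0.018 m and height (world z) of long_offcut between 0.024 and 0.032 m and horizontal distance between thick_block and round_pad below 0.015 m and height (world z) of thick_block between 0.002 and 0.01 m), for 0.2 s.
2. the board lies level across both supports (all of step 1 and height (world z) of board between 0.054 and 0.062 m and angle between board's own z axis and vertical below 0.05 rad and x of square_pad in the frame of board between -0.02 and 0.02 m and y of square_pad in the frame of board between -0.125 and 0.125 m and x of round_pad in the frame of board between -0.02 and 0.02 m and y of round_pad in the frame of board between -0.125 and 0.125 m and contact force between board and long_offcut above 0.05 N and contact force between board and thick_block above 0.05 N), for 0.2 s.
3. the sanding block lies on the middle of the board (all of step 2 and height (world z) of sanding_block between 0.072 and 0.08 m and angle between sanding_block's own z axis and vertical below 0.05 rad and x of sanding_block in the frame of board between -0.015 and 0.015 m and y of sanding_block in the frame of board between -0.03 and 0.03 m and angle between the y axis of sanding_block and the y axis of board, either way round below 0.25 rad), for 0.2 s.
At the end, for the whole second after the job is handed in: Offcuts (wide, then long) within 15 and 18 mm of the rectangular pad's centre and 14 deg of its long side; block within 15 mm of the round pad's centre; board level on both, midline within 20 mm and middle within 125 mm of each pad centre; sanding block 15/30 mm, 14 deg on its middle; at rest (all of step 3 and linear speed of each of wide_offcut, long_offcut, thick_block, board, sanding_block below 0.02 m/s and angular speed of each of wide_offcut, long_offcut, thick_block, board, sanding_block below 0.1 rad/s); the robot touches nothing.
It fails at once if the tin of screws or the try square is displaced by more than 25 mm (distance of any of round_tin, try_square from where it was at the start of the episode above 0.025 m).
It also fails if it takes over 125 s, if anything falls off the work surface, if the arm or the gripper's body presses on something with over 40 N, if the wrist force passes 120 N, or if a joint passes its speed limit or range.

## Working session

There is one attempt and no reset: what is moved stays moved. The work goes in short steps, each a Python script; the robot and the scene stay as the last script left them, time stands still between calls to the robot, and variables do not carry over. Pictures are saved under pics/ and viewed, and the job is handed in when it is done.

```bash
ls; mkdir -p pics; python3 - <<'E'
from cell import *
import cv2
for n in ["scene","side","wrist"]:
    d=get_image(n); cv2.imwrite(f"pics/{n}0.png",d["image"][:,:,::-1])
    print(n,d["fx"],d["fy"],d["cx"],d["cy"],d["origin"],d["attitude"])
s=read_state(); print(s["position"],s["orientation"],s["time"],s["width"],tcp_to_grasp)
E
```

```text
pics
scene 411.8485995212488 411.8485995212488 280.7181303788373 210.12641643707437 [-272.33111946  670.64621384  576.36141999] [-2.04746294  0.00228442 -2.27441359]
side 468.3444640047578 468.3444640047578 283.62377214312187 203.0888233225272 [ -19.47273123 1111.12231605  558.85433659] [-1.96671869 -0.01241279 -2.66591511]
wrist 293.68025282895337 293.68025282895337 283.2334187783949 216.8801446149207 [ 350.23590861 -549.54657363  373.73867196] [ 2.87999645e+00  1.03610152e-03 -1.10555413e+00]
[ 291.73769432 -580.41783927  201.62767745] [-1.57204046e+00 -9.24080502e-05 -2.67582521e+00] 0.15 1.0052944224676519 18.700000000000003
```

View pics/scene0.png

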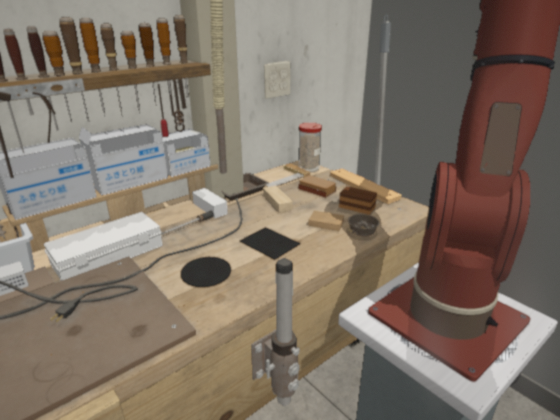

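View pics/side0.png

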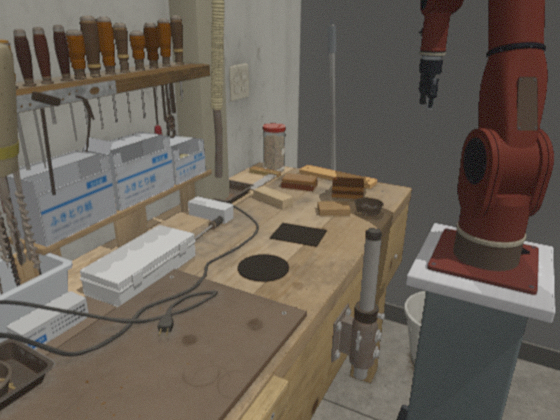

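View pics/wrist0.png

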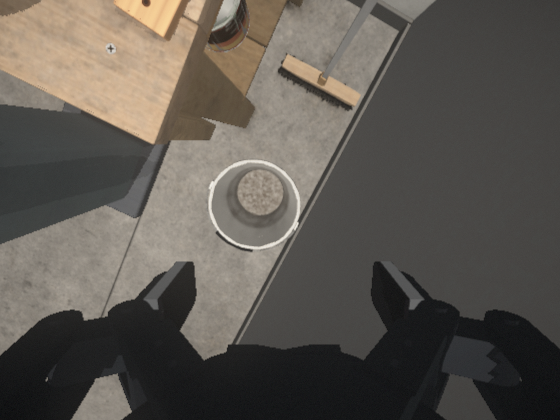

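```bash
cat > h.py <<'E'
from cell import *
import numpy as np, cv2
from scipy.spatial.transform import Rotation as Ro
def Rm(a): return Ro.from_euler('xyz',a).as_matrix()
def ray(d,px,z=0):
    v=Rm(d["attitude"])@np.array([(px[0]-d["cx"])/d["fx"],(px[1]-d["cy"])/d["fy"],1]); o=np.array(d["origin"])
    return o+v*(z-o[2])/v[2]
def proj(d,p):
    c=(np.asarray(p,float)-np.array(d["origin"]))@Rm(d["attitude"])
    return np.array([d["fx"]*c[...,0]/c[...,2]+d["cx"],d["fy"]*c[...,1]/c[...,2]+d["cy"]]).T
def snap(n,name,scale=1,crop=None):
    d=get_image(n); im=d["image"][:,:,::-1]
    cv2.imwrite(f"pics/{name}.png",im)
    import pickle; pickle.dump(d,open(f"pics/{name}.pkl","wb"))
    return d
def load(name):
    import pickle; return pickle.load(open(f"pics/{name}.pkl","rb"))
# topdown ortho view of plane z: x range, y range
def ortho(d,z,x0,x1,y0,y1,s,fn):
    # image: right = -y, up = +x
    W=int((y1-y0)*s);H=int((x1-x0)*s)
    u,v=np.meshgrid(np.arange(W),np.arange(H))
    P=np.stack([x1-v/s,y1-u/s,np.full(u.shape,float(z))],-1)
    q=proj(d,P.reshape(-1,3)).reshape(H,W,2).astype(np.float32)
    o=cv2.remap(d["image"],q[...,0],q[...,1],cv2.INTER_LINEAR)[:,:,::-1].copy()
    for y in np.arange(np.ceil(y0/50)*50,y1,50):
        c=int((y1-y)*s); o[:6,c]=(0,0,255); cv2.putText(o,str(int(y)),(c,16),0,.35,(0,0,255))
    for x in np.arange(np.ceil(x0/50)*50,x1,50):
        r=int((x1-x)*s); o[r,:6]=(0,0,255); cv2.putText(o,str(int(x)),(8,r+4),0,.35,(0,0,255))
    cv2.imwrite(fn,o)
E
python3 - <<'E'
from h import *
d=get_image("scene"); e=get_image("side")
for n,a,b in [("round",(206,271),(263,267)),("sq",(270,243),(299,235)),("long",(277,199),(271,199)),("wide",(326,221),(335,210)),("thick",(359,198),(348,185)),("tin",(364,226),(369,206))]:
    print(n,ray(d,a).round(),ray(e,b).round())
# camera relative to tcp
s=read_state(); w=get_image("wrist"); R=Rm(s["orientation"]); print(R.T@(np.array(w["origin"])-s["position"]))
print((R.T@Rm(w["attitude"])).round(2)); print(R.round(2))
im=d["image"][130:260,230:450,::-1]; cv2.imwrite("pics/c0.png",cv2.resize(im,None,fx=3.6,fy=3.6,interpolation=2))
E
```

```text
round [455. 288.   0.] [452. 286.   0.]
sq [454.  94.   0.] [450.  95.   0.]
long [647. -92.   0.] [637. -91.   0.]
wide [ 442. -106.    0.] [ 427. -108.    0.]
thick [ 480. -298.    0.] [ 467. -330.    0.]
tin [ 351. -166.    0.] [ 347. -187.    0.]
[ -66.10568747 -172.20797527   -1.50233352]
[[ 0.    0.97  0.26]
 [-0.   -0.26  0.97]
 [ 1.   -0.    0.  ]]
[[-0.89 -0.    0.45]
 [-0.45  0.   -0.89]
 [ 0.   -1.   -0.  ]]
```

View pics/c0.png

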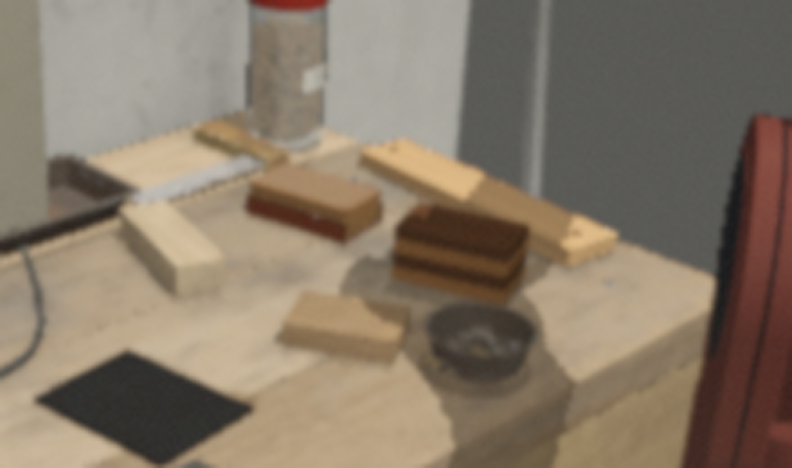

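```bash
python3 - <<'E'
from h import *
for p in [(500,-220,330),(460,190,330)]:
  for y in np.arange(-3.14,3.2,np.pi/4):
    q=solve_ik(list(p),[-np.pi/2,0,y]); print(p,round(y,2),None if q is None else np.round(q,2))
q=None
goto([480,-220,330],[-np.pi/2,0,-np.pi+0.0])
d=snap("wrist","w1"); print(d["origin"],d["attitude"],read_state()["time"])
E
```

```text
(500, -220, 330) -3.14 [ 0.51  0.09 -0.19  1.5   0.02  1.55 -1.25]
(500, -220, 330) -2.35 [ 0.55  0.1  -0.24  1.49  0.02  1.55 -0.47]
(500, -220, 330) -1.57 [ 0.64  0.1  -0.34  1.49  0.03  1.55  0.31]
(500, -220, 330) -0.78 [ 0.69  0.11 -0.39  1.49  0.04  1.55  1.09]
(500, -220, 330) 0.0 [ 0.75  0.11 -0.46  1.48  0.05  1.56  1.87]
(500, -220, 330) 0.79 [ 1.28  0.22 -1.11  1.46  0.2   1.58  2.54]
(500, -220, 330) 1.57 [-0.83  0.18  1.35  1.55 -0.17  1.55 -2.62]
(500, -220, 330) 2.36 [ 0.47  0.09 -0.15  1.5   0.01  1.55 -2.03]
(500, -220, 330) 3.14 [ 0.51  0.09 -0.19  1.5   0.02  1.55 -1.25]
(460, 190, 330) -3.14 [ 0.58  0.05 -1.08  1.57  0.04  1.55 -2.07]
(460, 190, 330) -2.35 [ 0.6   0.05 -1.11  1.57  0.05  1.55 -1.29]
(460, 190, 330) -1.57 [ 0.26  0.02 -0.74  1.58  0.01  1.55 -0.48]
(460, 190, 330) -0.78 [-0.35 -0.01 -0.13  1.6  -0.    1.55  0.31]
(460, 190, 330) 0.0 [ 0.47  0.04 -0.96  1.57  0.03  1.55  1.08]
(460, 190, 330) 0.79 [ 0.64  0.06 -1.15  1.57  0.05  1.55  1.85]
(460, 190, 330) 1.57 [-1.77 -0.19  1.15  1.65  0.18  1.57  2.52]
(460, 190, 330) 2.36 None
(460, 190, 330) 3.14 [ 0.58  0.05 -1.08  1.57  0.04  1.55 -2.07]
[ 545.04002533 -219.54931148  501.79779305] [ 2.87960837e+00 -1.79474999e-04 -1.57265272e+00] 1.925
```

View pics/w1.png

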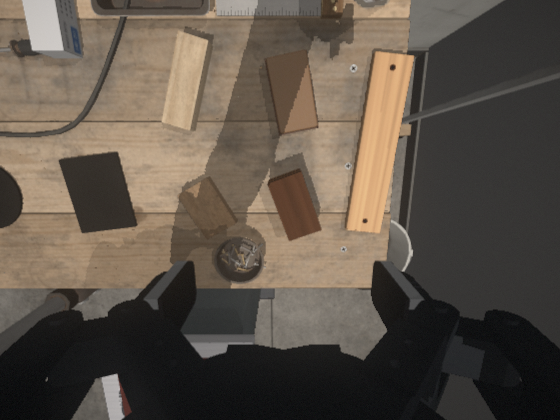

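```bash
python3 - <<'E'
from h import *
d=load("w1")
im=d["image"][:,:,::-1]
def crop(x0,y0,w,h,f,fn):
    o=cv2.resize(im[y0:y0+h,x0:x0+w],None,fx=f,fy=f,interpolation=cv2.INTER_CUBIC)
    for x in range((x0+19)//20*20,x0+w,20): cv2.putText(o,str(x),((x-x0)*f,10),0,.35,(0,0,255)); o[:,(x-x0)*f]=o[:,(x-x0)*f]//4*3
    for y in range((y0+19)//20*20,y0+h,20): cv2.putText(o,str(y),(0,(y-y0)*f+4),0,.35,(0,0,255)); o[(y-y0)*f]=o[(y-y0)*f]//4*3
    cv2.imwrite(fn,o)
crop(150,10,190,140,4,"pics/w1a.png")
crop(160,150,180,140,4,"pics/w1b.png")
crop(300,30,140,220,3-0,"pics/w1c.png")
E
```

```text
(no output)
```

View pics/w1a.png

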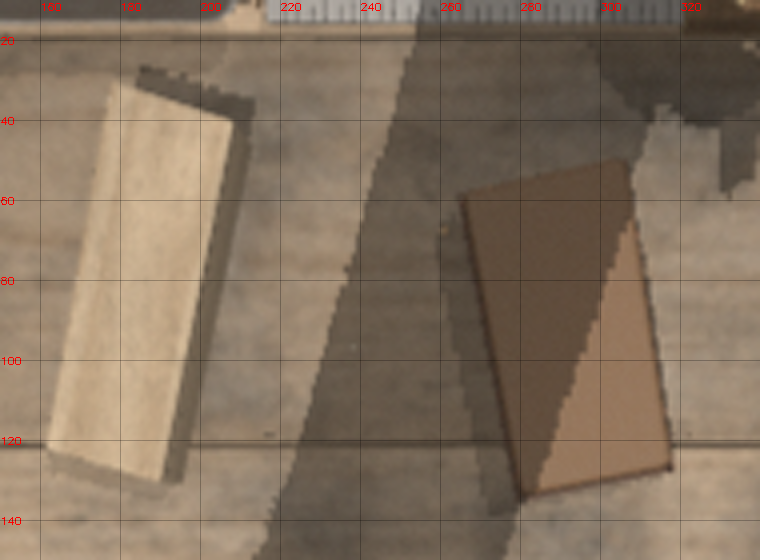

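View pics/w1b.png

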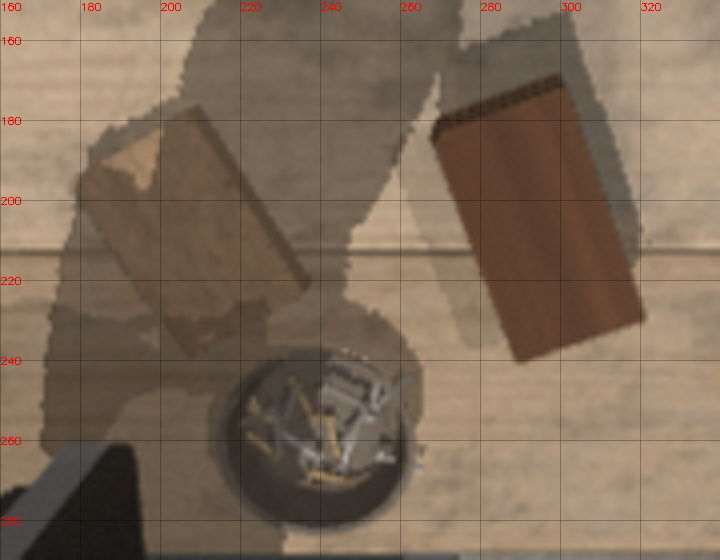

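View pics/w1c.png

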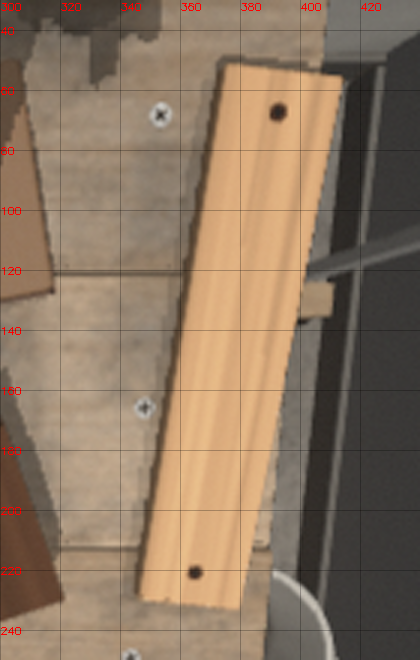

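```bash
cat >> h.py <<'E'
from scipy.optimize import least_squares
def fitrect(d,pts,z,wx,ly,lock=True):
    """pts in any order around; returns cx,cy,yaw(of y axis dir rel world y), rms"""
    P=np.array([ray(d,p,z)[:2] for p in pts]); c=P.mean(0)
    K=np.array([[-1,-1],[1,-1],[1,1],[-1,1]])*np.array([wx,ly])/2
    best=None
    for t0 in np.arange(-1.5,1.6,.25):
      def f(v):
        R=np.array([[np.cos(v[2]),-np.sin(v[2])],[np.sin(v[2]),np.cos(v[2])]]); Q=K@R.T+v[:2]
        D=np.linalg.norm(P[:,None]-Q[None],axis=2); i=D.argmin(1); return (P-Q[i]).ravel()
      r=least_squares(f,[c[0],c[1],t0])
      if best is None or r.cost<best.cost: best=r
    v=best.x; E=[np.linalg.norm(P[i]-P[(i+1)%4]) for i in range(4)]
    return v.round(3),np.sqrt(2*best.cost/4).round(2),np.round(E)
E
python3 - <<'E'
from h import *
d=load("w1")
T={"long":([(177.5,30.5),(208.75,40.5),(190.75,130.75),(161.75,122.5)],30,45,130),
"sand":([(265,58.75),(306.25,49.25),(318,126.75),(281.25,134.5)],36,62,112),
"wide":([(207.5,177.5),(180,197),(208,239),(236.5,222.5)],22,60,90),
"thick":([(268,185),(300.5,171),(321.5,230),(290,240.5)],52,56,100),
"board":([(375,51),(414.3,55),(380.7,233),(346.3,230)],18,60,280)}
for k,v in T.items(): print(k,*fitrect(d,*v))
print("tin",ray(d,(240,260),29))
E
```

```text
long [624.548 -73.384   1.289] 0.35 [ 45. 129.  45. 130.]
sand [ 608.591 -233.835   -1.37 ] 3.02 [ 60. 107.  57. 107.]
wide [429.457 -93.305  -1.04 ] 2.46 [58. 85. 58. 88.]
thick [ 439.822 -238.232   -1.209] 1.61 [ 54. 100.  54.  97.]
board [ 527.8   -371.68     1.474] 0.55 [ 59. 279.  60. 279.]
tin [ 340.94574453 -144.24329364   29.        ]
```

```bash
cat > crop.py <<'E'
from h import *
def crop(name,x0,y0,w,h,f,fn,g=20):
    im=load(name)["image"][:,:,::-1]
    o=cv2.resize(im[y0:y0+h,x0:x0+w],None,fx=f,fy=f,interpolation=cv2.INTER_CUBIC)
    for x in range((x0+g-1)//g*g,x0+w,g): cv2.putText(o,str(x),((x-x0)*f,10),0,.35,(0,0,255)); o[:,(x-x0)*f]=o[:,(x-x0)*f]//4*3
    for y in range((y0+g-1)//g*g,y0+h,g): cv2.putText(o,str(y),(0,(y-y0)*f+4),0,.35,(0,0,255)); o[(y-y0)*f]=o[(y-y0)*f]//4*3
    cv2.imwrite("pics/"+fn+".png",o)
E
python3 - <<'E'
from crop import *
goto([460,170,320],[-np.pi/2,0,-np.pi])
snap("wrist","w2"); crop("w2",130,100,300,180,2,"w2a"); print(read_state()["time"])
E
```

```text
3.425
```

View pics/w2.png

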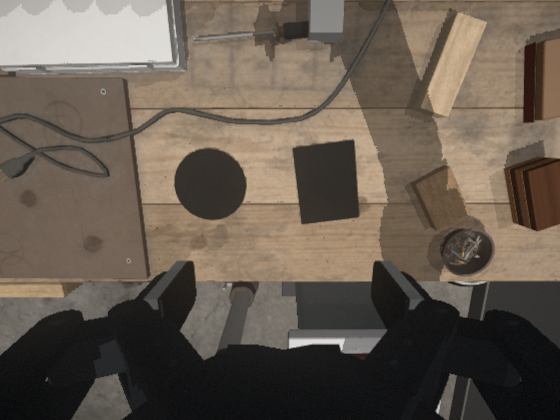

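View pics/w2a.png

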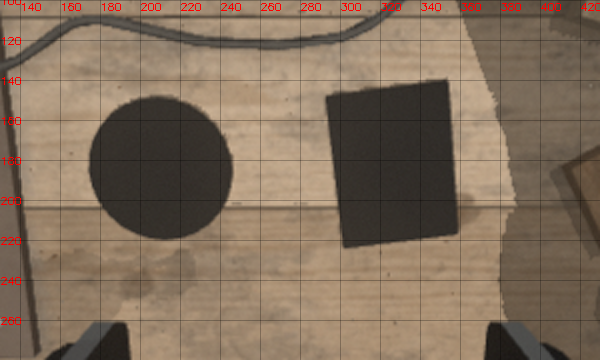

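```bash
python3 - <<'E'
from crop import *
d=load("w2")
print(fitrect(d,[(293,148),(354,139.5),(359.5,216.5),(301.5,223.5)],6,100,130), ray(d,(210.75,183.75),6), ray(d,(174.5,184),6),ray(d,(247,184),6))
crop("w2",400,150,100,90,7,"w2b")
E
```

```text
(array([453.753,  97.289,  -1.444]), np.float64(1.07), array([ 98., 129., 100., 128.])) [453.32998565 290.6318765    6.        ] [453.08160323 350.95169513   6.        ] [452.74272489 230.36166456   6.        ]
```

View pics/w2b.png

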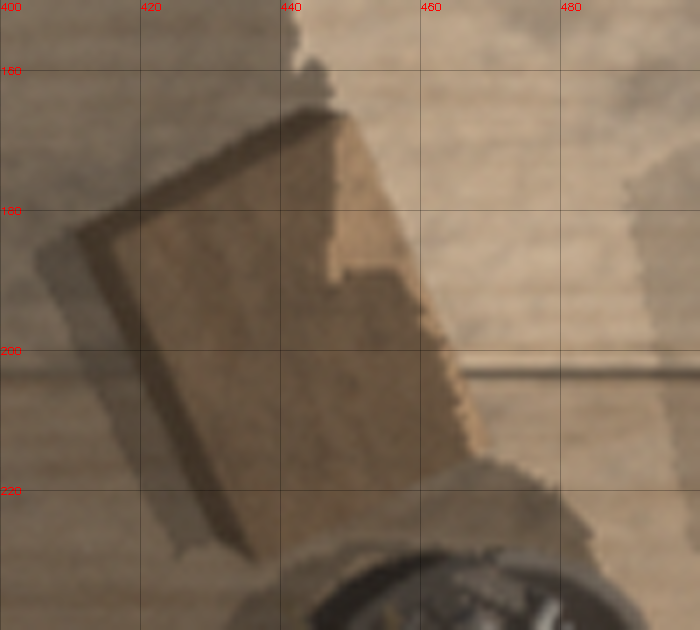

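```bash
python3 - <<'E'
from crop import *
d=load("w2")
print(fitrect(d,[(416,184.5),(450,167),(468.9,215),(436.4,230.3)],22,60,90),ray(d,(466,250),29))
d=load("w1")
print(fitrect(d,[(207.5,177.5),(180,197),(208,239),(236.5,222.5)],22,60,90))
crop("w1",170,165,80,80,7,"w1d",10)
E
```

```text
(array([428.419, -90.435,  -1.072]), np.float64(1.49), array([58., 90., 57., 89.])) [ 343.49841937 -137.32642035   29.        ]
(array([429.457, -93.305,  -1.04 ]), np.float64(2.46), array([58., 85., 58., 88.]))
```

View pics/w1d.png

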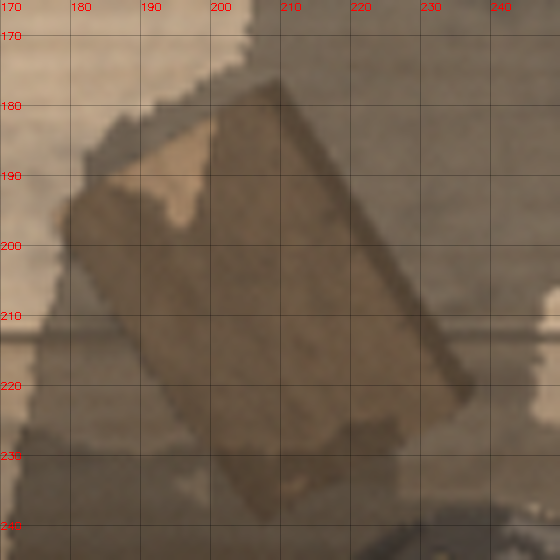

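```bash
cat >> h.py <<'E'
def O(y): return [-np.pi/2,0,y]
def st(m=""):
    s=read_state(); print(m,"t%.1f"%s["time"],np.round(s["position"],1),"w%.3f"%s["width"],"F",np.round(s["ft_force"],1))
    return s
def pick(x,y,yaw,z,up=180,vel=120):
    goto([x,y,up],O(yaw)); move_l([x,y,z+40],vel=200)
    if move_l([x,y,z],vel=80,threshold=8): st("touched!"); return False
    gripper_close(); st("closed"); move_l([x,y,up],vel=150); st("lifted"); return True
def place(x,y,yaw,z,up=180,over=2,dn=2):
    goto([x,y,up],O(yaw)); move_l([x,y,z+25],vel=150); 
    move_l([x,y,z+over],vel=60)
    t=move_l([x,y,z-dn],vel=15,threshold=3); st("down %s"%t)
    open_gripper(); pause(.1); st("open")
    p=read_state()["position"]; move_l([x,y,p[2]+120],vel=150)
E
python3 - <<'E'
from h import *
print(solve_ik([454,97,100],O(-3.015)))
pick(429,-92,-2.63,1)
snap("wrist","p1")
E
```

```text
[ 0.24508073  0.07631436 -0.56678111  2.00360512  0.04658002  1.07402498
 -1.78679655]
closed t6.8 [429. -92.   1.] w0.000 F [-0.2  0.2 -0.2]
lifted t8.2 [428.5 -91.9 179.1] w-0.000 F [ 0.2 -0.3  0.3]
```

View pics/p1.png

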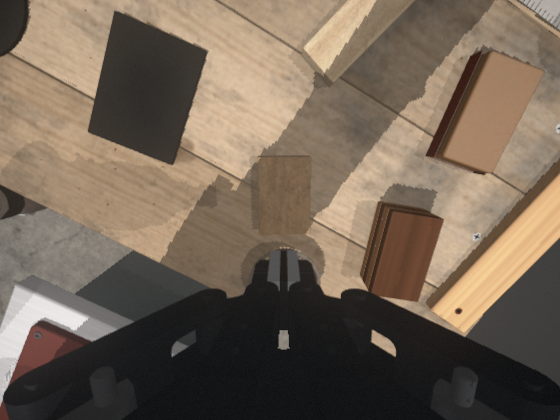

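```bash
python3 - <<'E'
from crop import *
d=load("p1"); print(fitrect(d,[(261,155),(311,155),(310,236),(260,234)],22,60,90))
print(proj(d,[[429,-92,0]]),d["origin"],d["attitude"], read_state()["orientation"])
crop("p1",230,130,110,140,4,"p1a")
E
```

```text
(array([430.7  , -91.861,  -1.073]), np.float64(2.33), array([55., 94., 59., 91.]))
[[284.78097235 194.20572133]] [485.68922045 -58.29171996 351.28860049] [ 2.87900752e+00  5.83419803e-04 -1.05971298e+00] [-1.57190243e+00 -1.12656654e-03 -2.62994909e+00]
```

View pics/p1a.png

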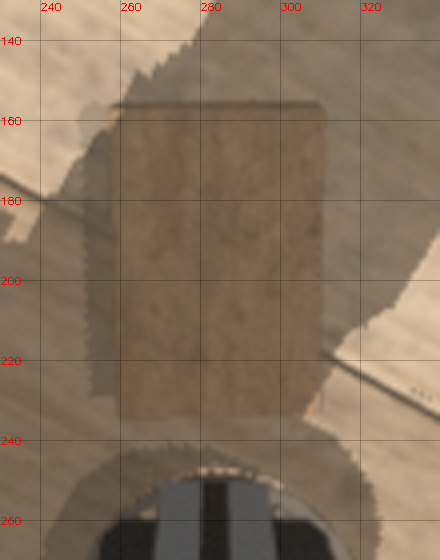

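```bash
python3 - <<'E'
from crop import *
d=load("p1"); s=read_state(); print(s["position"])
p=np.array(s["position"]); print(proj(d,[p,p+[0,0,-20],p+[0,0,19],p+[0,0,40]]))
open_gripper(); st(); move_l([429,-92,30]); snap("wrist","p2"); print(st()["ft_force"])
snap("side","s2"); crop("s2",250,150,160,100,5,"s2a"); snap("scene","sc2"); crop("sc2",250,150,160,100,5,"sc2a")
E
```

```text
[428.46611706 -91.89011067 179.10618752]
[[285.50022328 247.88983508]
 [285.30124808 237.41927719]
 [285.73235737 260.10529347]
 [286.05733846 277.20658697]]
 t9.0 [429.  -92.  180.1] w1.000 F [-1.1  0.2  0.2]
 t10.2 [429.7 -92.1  30.8] w1.000 F [-0.6  0.7 -0.2]
[-0.57813964  0.69966175 -0.15303851]
```

View pics/p2.png

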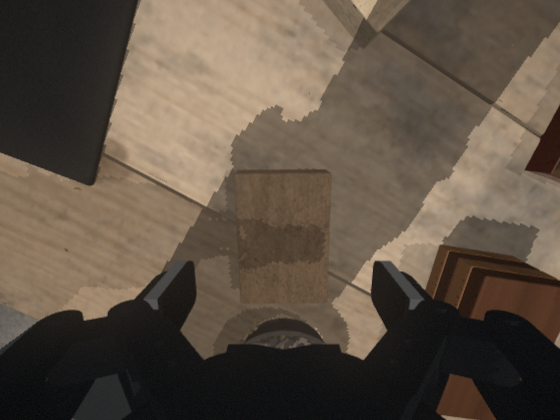

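View pics/s2a.png

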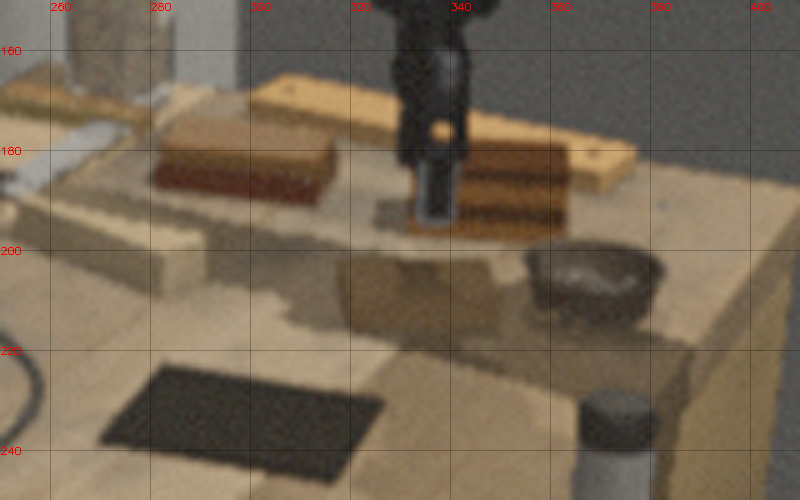

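View pics/sc2a.png

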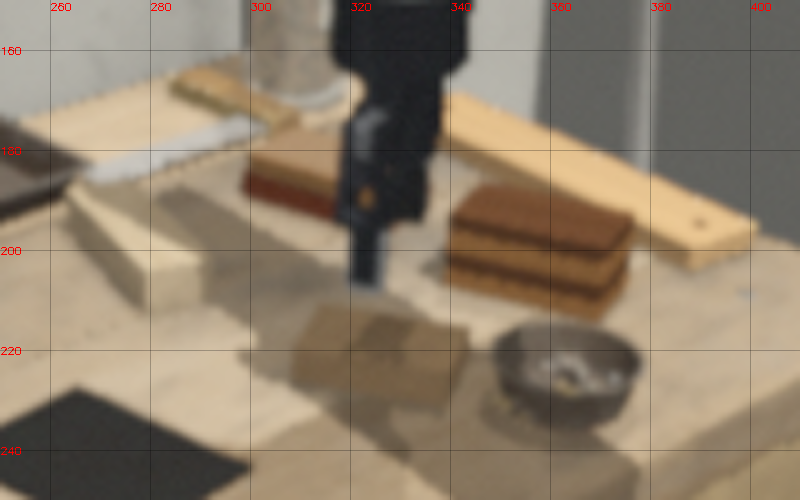

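```bash
python3 - <<'E'
from crop import *
d=load("sc2"); e=load("s2"); w=load("p2")
u=np.array([np.cos(-1.06),np.sin(-1.06)]); c=np.array([429.7,-92])
for s in (-1,1):
  for z in (30,43,56):
    p=[*(c+s*46*u),z]; print(s,z,proj(d,[p])[0].round(1),proj(e,[p])[0].round(1),proj(w,[p])[0].round(1))
print(proj(w,[[429,-92,22]]))
print(st())
E
```

```text
-1 30 [321.9 222.2] [334.9 208.5] [212.  247.4]
-1 43 [322.1 218. ] [335.2 204.3] [206.9 255.3]
-1 56 [322.3 213.8] [335.4 200.1] [200.9 264.6]
1 30 [330.2 207.9] [330.8 196.5] [358.8 247.3]
1 43 [330.5 203.9] [331.  192.6] [364.3 255.3]
1 56 [330.7 199.9] [331.3 188.5] [370.8 264.5]
[[284.80475048 243.85222415]]
 t10.3 [429.6 -92.1  30.8] w0.999 F [-0.4 -0.1 -0.1]
{'time': 10.3, 'joint_pos': array([ 0.42579948,  0.09994037, -0.32763354,  2.13592718,  0.04099438,
        0.9099646 , -0.98467319]), 'qvel': array([ 0.00037291,  0.00225805, -0.00014033,  0.00349035,  0.00209265,
       -0.00187082,  0.00024486]), 'joint_efforts': array([-8.72114848e-03, -3.93111420e+01, -8.91584661e-01, -3.28594816e+01,
        1.20070842e-02,  9.22339495e-04,  2.04195145e-03]), 'position': array([429.61279836, -92.12618461,  30.75438006]), 'orientation': array([-1.56976089e+00,  1.04579280e-03, -2.63003277e+00]), 'ft_force': array([-0.44451587, -0.11315831, -0.10513562]), 'ft_torque': array([-0.02519004, -0.05600081, -0.02727656]), 'width': 0.9993073197842397}
```

```bash
python3 - <<'E'
from crop import *
print(move_l([429,-92,1],vel=80,threshold=8)); pause(.2); st()
snap("wrist","p3");
snap("side","s3"); crop("s3",270,150,140,90,5,"s3a"); snap("scene","sc3"); crop("sc3",270,150,140,90,5,"sc3a")
E
```

```text
False
 t11.0 [429.4 -92.1   1.5] w1.001 F [ 0.1 -0.6 -1.1]
```

View pics/p3.png

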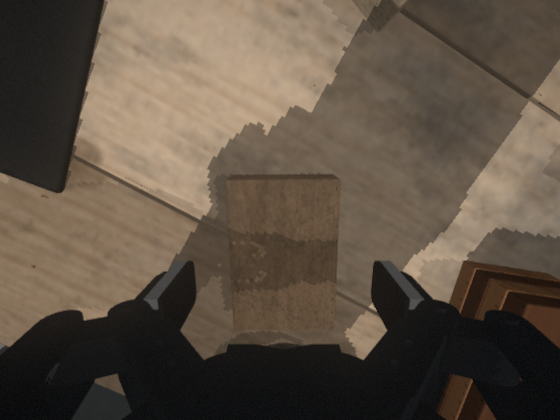

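View pics/s3a.png

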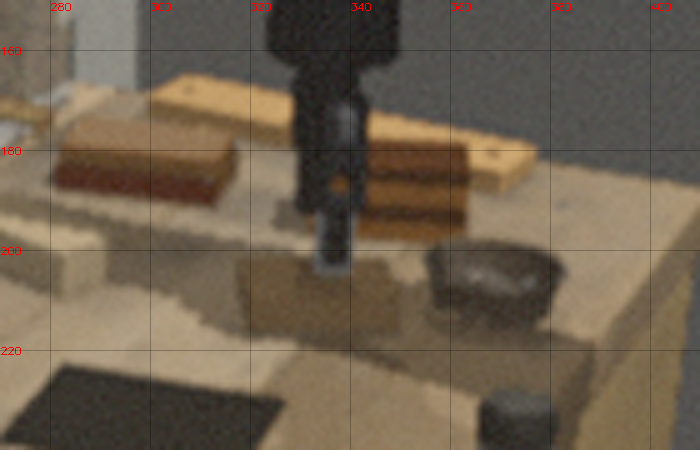

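View pics/sc3a.png

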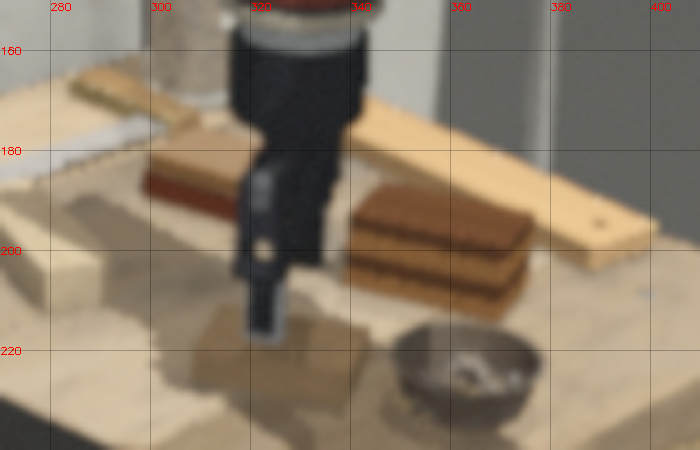

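```bash
python3 - <<'E'
from crop import *
move_l([429,-92,60],vel=200); goto([490,-15,60],O(-2.63)); gripper_close(); move_l([490,-15,5],vel=150); st()
print(move_l([490,-15,-45],vel=20,threshold=3)); st(); 
s=read_state(); move_l([490,-15,20]); open_gripper()
E
```

```text
t13.4 [490.1 -14.8   5.3] w-0.001 F [0.5 1.2 0.1]
True
 t14.9 [490.  -15.1 -28.8] w0.003 F [-1.5  0.3  9.3]
```

```bash
python3 - <<'E'
from crop import *
pick(429,-92,-2.63,-27,up=140)
snap("wrist","p4")
E
```

```text
closed t18.7 [429.6 -92.2 -26.2] w0.685 F [-2.2  0.4  6.7]
lifted t20.0 [428.4 -91.8 139.1] w0.684 F [-0.4 -0.5 -1.3]
```

View pics/p4.png

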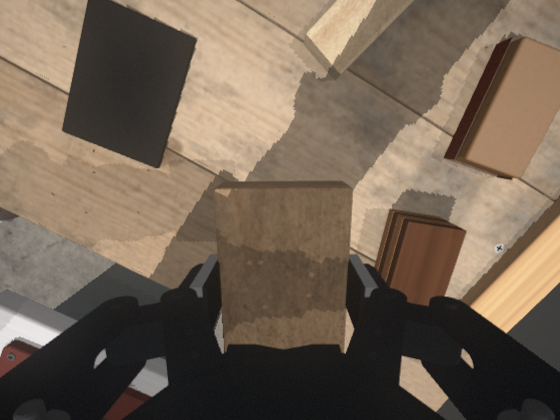

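```bash
python3 - <<'E'
from crop import *
place(453.7,97.2,-3.015,-20.5,up=140,over=3,dn=3)
snap("wrist","p5")
E
```

```text
down True t22.7 [454.2  97.3 -20.1] w0.689 F [-1.7 -0.   7.7]
open t23.2 [453.4  97.1 -20.9] w1.002 F [-0.2 -0.4  0. ]
```

View pics/p5.png

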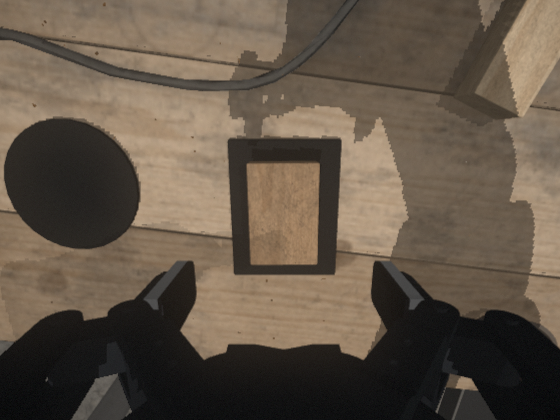

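```bash
python3 - <<'E'
from crop import *
d=load("p5")
print(fitrect(d,[(229,139.5),(341,139.5),(337,274),(234,274)],6,100,130),fitrect(d,[(247,162),(320,161.5),(319,265),(250,265)],28,60,90))
print(ray(d,(72.5,183),6))
crop("p5",215,125,150,160,4,"p5a")
E
```

```text
(array([453.556,  96.791,  -1.441]), np.float64(1.43), array([ 98., 128., 101., 128.])) (array([454.485,  98.139,   1.705]), np.float64(0.85), array([59., 91., 62., 91.]))
[455.12556579 290.95813365   6.        ]
```

View pics/p5a.png

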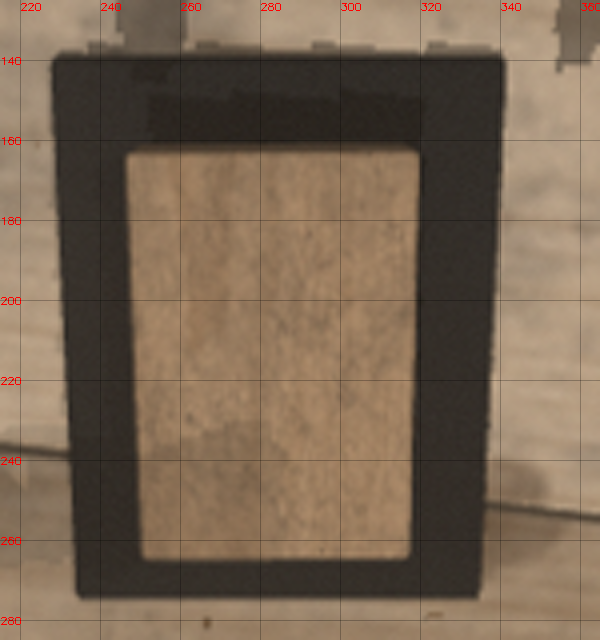

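```bash
python3 - <<'E'
from crop import *
if pick(624.5,-73.4,2.863,-24,up=140):
  z=-24
  if .3<read_state()["width"]<.7:
    place(453.7,97.0,-3.015,4.5,up=160,over=3,dn=3)
snap("wrist","p6")
E
```

```text
closed t27.0 [625.1 -73.4 -23.3] w0.517 F [-1.   0.5  5.3]
lifted t28.3 [623.8 -73.4 138.8] w0.512 F [ 0.7  0.4 -1.6]
down True t31.1 [454.1  97.1   4.5] w0.517 F [-1.7 -0.7  8. ]
open t31.7 [453.4  96.9   3.9] w1.002 F [ 0.2  0.2 -0.1]
```

View pics/p6.png

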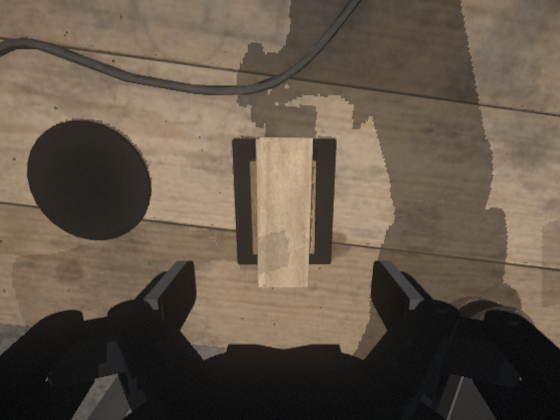

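```bash
python3 - <<'E'
from crop import *
d=load("p6")
print(fitrect(d,[(257,138),(312.5,138),(308,288),(258,288)],58,45,130))
print(ray(d,(89,180),6))
if pick(440,-238.2,-2.78,-8,up=150):
  w=read_state()["width"]
  if .5<w<.75:
    place(454,290.8,-np.pi,-1.5,up=190,over=3,dn=3)
snap("wrist","p7")
E
```

```text
(array([453.857,  98.055,   1.687]), np.float64(0.68), array([ 43., 130.,  45., 130.]))
[454.29290049 291.67035291   6.        ]
closed t35.7 [ 440.5 -238.5   -7.2] w0.640 F [-0.2  0.6  6.6]
lifted t36.9 [ 439.4 -237.9  149. ] w0.641 F [-0.3  0.2 -3.5]
down True t40.9 [454.4 291.1  -1.2] w0.639 F [-1.   0.6  5.8]
open t41.5 [453.5 290.4  -2.2] w0.997 F [0.1 1.  0.1]
```

View pics/p7.png

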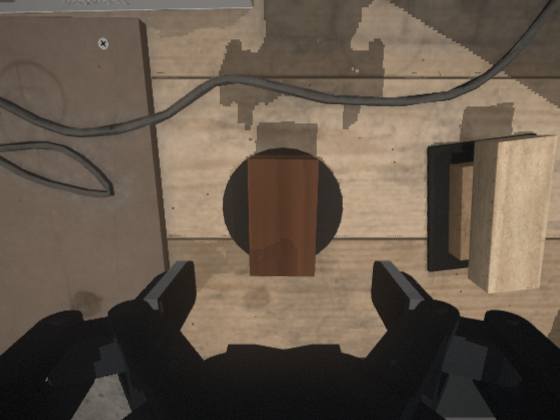

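```bash
python3 - <<'E'
from crop import *
d=load("p7")
print(fitrect(d,[(248,158.5),(319,158.5),(315,276),(250,276)],58,56,100))
P=np.array([ray(d,p,6) for p in [(223,207),(343,207),(283,148)]]); print(P.round(1))
# board check + view
goto([528,-320,200],O(3.04)); snap("wrist","p8"); st()
E
```

```text
(array([454.008, 292.097,   1.564]), np.float64(0.5), array([ 55., 100.,  56.,  99.]))
[[453.2 351.4   6. ]
 [453.  232.7   6. ]
 [509.9 292.    6. ]]
 t44.7 [ 528.6 -318.6  200. ] w1.001 F [-0.9 -0.7  0.7]
```

View pics/p8.png

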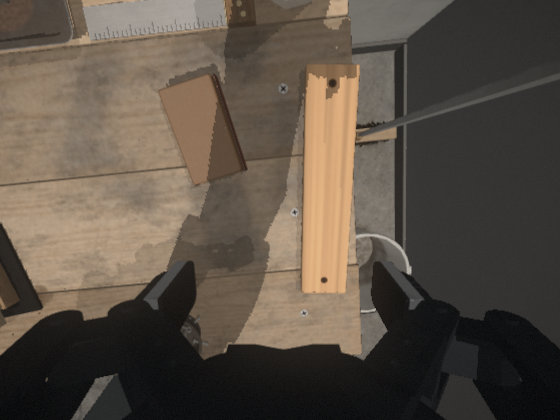

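```bash
python3 - <<'E'
from crop import *
d=load("p8")
r=fitrect(d,[(307.5,64.5),(359,65.5),(346,293),(303,292)],18,60,280); print(r)
r2=fitrect(d,[(160,91),(214,73),(244,170),(196,184)],36,62,112); print(r2)
crop("p8",150,60,110,140,4,"p8a")
crop("p8",280,40,100,270,2,"p8b")
E
```

```text
(array([ 527.538, -372.   ,   -1.67 ]), np.float64(2.07), array([ 57., 278.,  58., 277.]))
(array([ 609.685, -237.268,   -1.386]), np.float64(4.08), array([ 61., 105.,  58., 104.]))
```

View pics/p8a.png

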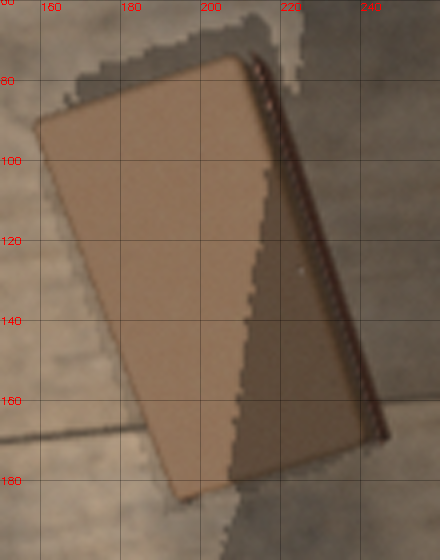

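View pics/p8b.png

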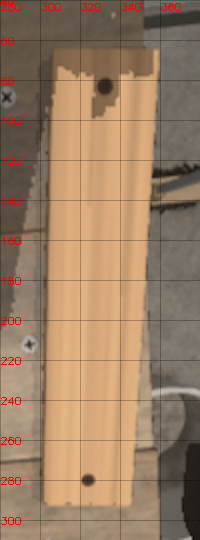

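```bash
python3 - <<'E'
from crop import *
if pick(527.7,-372,3.043,-27,up=170):
  w=read_state()["width"]
  snap("wrist","p9")
E
```

```text
closed t47.0 [ 528.3 -372.4  -26. ] w0.684 F [-2.1  0.7  4.9]
lifted t48.5 [ 527.2 -371.8  168.9] w0.683 F [-0.5  0.2 -2.4]
```

View pics/p9.png

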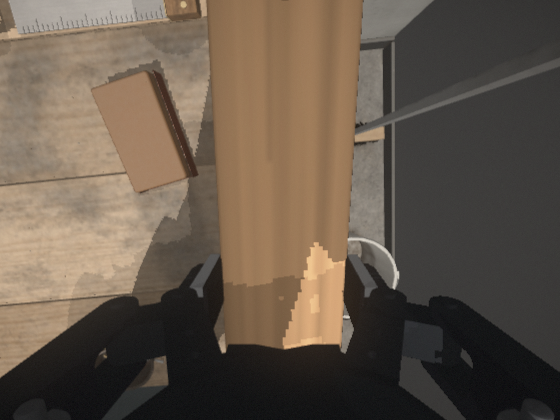

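```bash
python3 - <<'E'
from crop import *
move_l([520,-300,200],vel=200)
print(np.round(solve_ik([453.5,194.5,200],O(-np.pi/2)),2), np.round(read_state()["joint_pos"],2))
place(453.5,194.5,-np.pi/2,32,up=200,over=5,dn=3)
snap("wrist","p10"); snap("scene","sc10"); snap("side","s10")
crop("sc10",150,170,200,140,4,"sc10a"); crop("s10",200,170,200,140,4,"s10a")
E
```

```text
[ 0.72  0.17 -1.3   1.79  0.17  1.31 -0.62] [ 1.09  0.33 -0.8   1.56  0.24  1.35 -1.4 ]
down True t52.9 [453.7 194.5  31.9] w0.683 F [-1.4 -1.4  7.6]
open t53.4 [453.  194.1  31.2] w1.004 F [-0.5  0.1 -0.3]
```

View pics/p10.png

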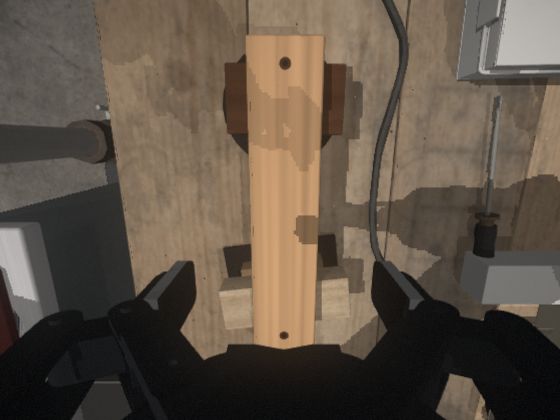

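View pics/sc10a.png

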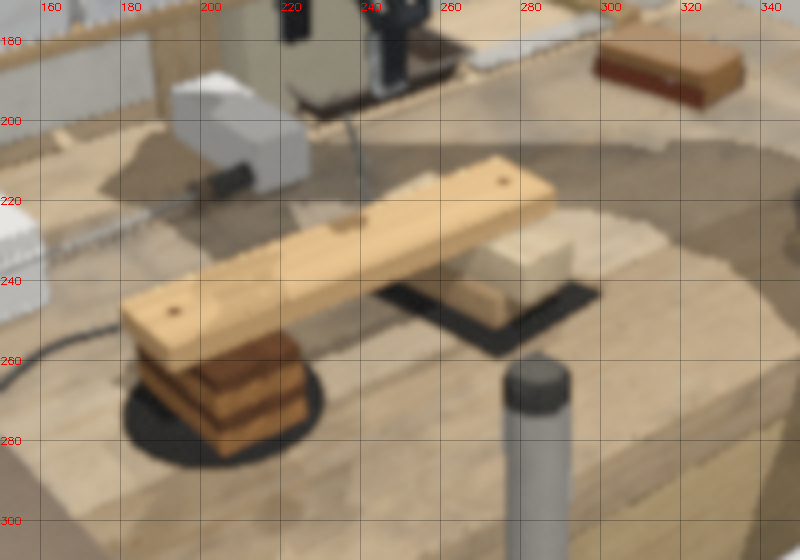

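View pics/s10a.png

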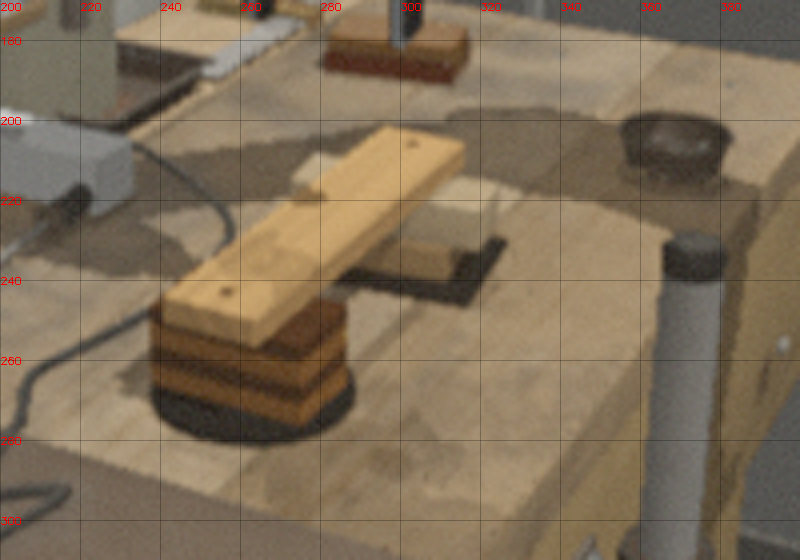

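```bash
python3 - <<'E'
from crop import *
d=load("p10")
print(fitrect(d,[(247,36),(325,36),(314,349),(253,347)],76,60,280))
print(fitrect(load("p9"),[(93,89),(150,70),(190,178),(136,192)],36,59,107),fitrect(load("p8"),[(158.5,91),(209,73.5),(240,171),(195,185)],36,59,107),fitrect(load("w1"),[(265,58.75),(306.25,49.25),(318,126.75),(281.25,134.5)],36,59,107))
goto([500,100,230],O(-2.5))
if pick(609,-235,-2.95,-24,up=170): snap("wrist","p11")
E
```

```text
(array([ 4.54161e+02,  1.97646e+02, -8.00000e-03]), np.float64(3.21), array([ 58., 275.,  60., 273.]))
(array([ 609.457, -237.137,   -1.395]), np.float64(1.03), array([ 59., 107.,  60., 104.])) (array([ 609.313, -234.04 ,   -1.381]), np.float64(1.8), array([ 57., 106.,  55., 105.])) (array([ 608.591, -233.835,    1.771]), np.float64(0.87), array([ 60., 107.,  57., 107.]))
closed t58.4 [ 609.7 -235.2  -23.2] w0.694 F [-0.6  0.1  4.4]
lifted t59.9 [ 608.5 -234.9  168.9] w0.689 F [ 0.3  0.7 -2.5]
```

View pics/p11.png

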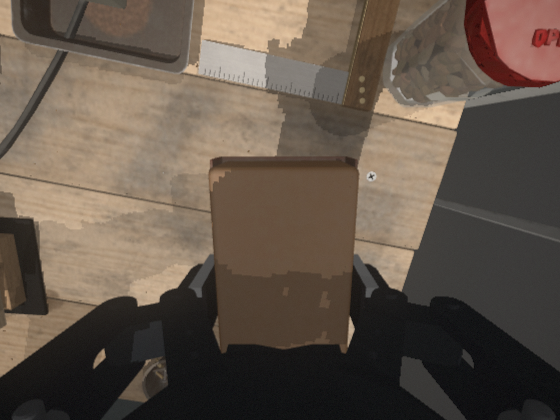

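```bash
python3 - <<'E'
from crop import *
move_l([580,-180,220],vel=200)
place(453.8,195,-np.pi/2-0.008,52.5,up=210,over=5,dn=3)
p=read_state()["position"]; 
snap("wrist","p12"); snap("scene","sc12"); snap("side","s12")
crop("sc12",150,150,220,150,3,"sc12a"); crop("s12",200,170,200,140,4,"s12a"); st()
E
```

```text
down True t63.8 [454.  195.   52.7] w0.690 F [-0.6 -0.4  6.5]
open t64.3 [453.4 194.7  52.2] w0.995 F [-0.2  0.9  0.3]
 t65.4 [453.2 194.8 171.3] w1.003 F [-0.7  0.7  0. ]
```

View pics/p12.png

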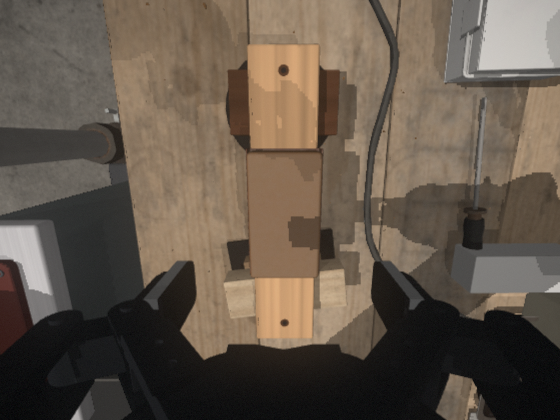

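View pics/sc12a.png

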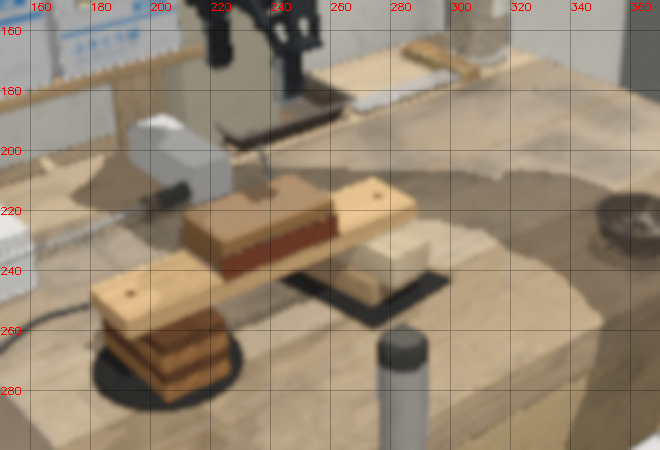

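View pics/s12a.png

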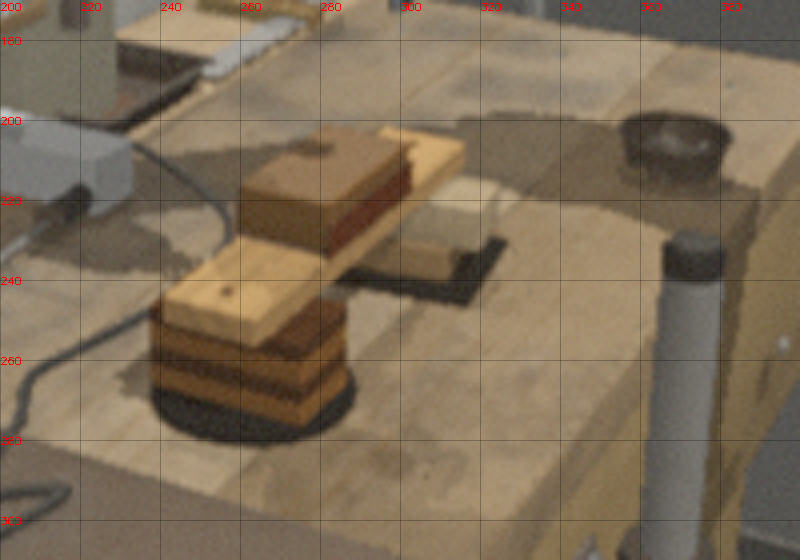

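```bash
python3 - <<'E'
from crop import *
d=load("p12")
print(fitrect(d,[(249.5,44),(320,44),(312.5,338),(257,338)],76,60,280))
print(fitrect(d,[(248,150),(322,150),(318,277),(250,276)],112,59,107))
close_job()
E
```

```text
(array([ 4.54709e+02,  1.96117e+02, -7.00000e-03]), np.float64(1.14), array([ 57., 279.,  59., 279.]))
(array([ 4.54369e+02,  1.99445e+02, -1.60000e-02]), np.float64(0.8), array([ 57., 107.,  59., 106.]))
the job is handed in; nothing more can be done
```

The job is done and handed in at about 66 s: both supports, the board and the sanding block are in place, and the last camera checks put everything inside the limits. No verdict was reported.

- **Offcuts:** the wide one measured within about 2 mm of the rectangular pad's centre, and the long one on top within about 1.5 mm. Both were square with the pad to about 0.02 rad.
- **Thick block:** it measured within about 3 mm of the round pad's centre.
- **Board:** its midline is about 1–2 mm off both pad centres, and its middle is about 2 mm from the midpoint between the pads. It looked level on both supports in the scene and side views.
- **Sanding block:** it measured about 3 mm lengthways and under 1 mm sideways from the board's middle, lined up to about 0.01 rad. The gripper was open and well clear when I handed in.
- **Bystanders:** the tin and try square were not touched as far as the pictures show. I did not re-measure their positions at the end.

**Disagreement:** the fingertips sit about 28 mm above where the reported TCP says they are. Because of this the first grasp of the wide offcut closed on air, without moving it. I measured the offset by touching the shut fingers to the bench and applied it to every pick and place after that.

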